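Sort washed left- and right-hand rack guides into their bins

ROBOT

A 6-joint arm with a two-finger parallel gripper is mounted at the origin on the work surface. World frame = base frame: x ahead of the robot, y to its left, z up, the work surface at z = 0. Lengths are in m, angles in rad, forces in N, time in s.
With the tool pointing down it reaches from about 0.35 to 0.725 m from the base axis. Payload 6 kg.
Tool frame: the origin (TCP) lies midway between the tips of the shut fingers; the grasp point (between the pads) lies 19 mm behind it; z points along the fingers, y is the line along which they close (so a half turn about z gives the same grasp; the last joint's range is limited). The gripper opens to 85 mm and grips with 20 to 120 N. Pads are 22 mm wide; open, the fingers measure 114 mm over their backs; the gripper's body (76 mm by 85 mm) begins 54 mm behind the grasp point. The pads swing forward as they close: fully open they stand 13 mm farther back than shut.
Start: joints at [-0.935, 0.04, 0.085, 0, -1.615, -0.334], TCP at [0.178, -0.573, 0.231] pointing down, gripper open.
Joint ranges: [-2.56, 2.56], [-1.29, 2.01], [-1.08, 1.49], [-3.29, 1.98], [-2.81, -0.18], [-2.99, 2.99]. Speed limits (rad/s): [2.57, 2.57, 3.01, 3.14, 3.14, 3.14].

INTERFACE

Orientations are given as a 3x3 rotation matrix whose columns are the frame's x, y, z axes.
In Python, from station import bot gives the robot as it stands.
- The arm moves only by the tool apply_moves, never from a script. Its argument "rows" is text: rows parted by semicolons, each of 7 numbers parted by spaces: the finger opening in mm, from 0 to 85.4, then the shift along the world's x, y, z in units of 50 mm (1.0 is 50 mm), then the turn, a rotation vector about the world's x, y, z in units of 8 degrees (1.0 is 8 degrees). A call has 1 to 8 rows; each row is the pose to reach, as a shift and turn from the pose commanded when the call began; what a row does not reach only later rows make up. A row lasts 1/8 s, in which the tool goes at most 62.5 mm and 10.7 degrees, less where a joint would pass 70% of its speed; a pose out of reach is approached as far as the arm can. A call with a gripper value outside its range is refused whole. The fingers move at their own pace and stop on an object; the grip force is fixed at half the most. Time passes only in rows, so rows that repeat a pose let the fingers close. It gives the time, the measured TCP pose, the force, the opening and the grip force at its end, in the units of the state.
- bot.state(): the state, without advancing time (a new reading comes with each control period).
- bot.grab_frame(name): name is "scene" or "top"; returns the picture (480x640x3 uint8, blue, green, red); there is no depth.
- bot.calibration(name): a dict with "fx", "fy", "cx", "cy" (pixels), "eye" and "attitude" of the camera in the world. Camera axes: x right, y down, z forward; pixel columns grow to the right and rows downward; lengths in m; the calibration is good to about 2 mm. A picture is of the moment at which its call begins. calibration takes no time and is no camera call.
- bot.close_job(): hands the job in; it is judged then, once.
The state is a dict: "time": time; "joint_positions": joint angles; "dq": joint speeds; "joint_efforts": joint torques, N m; "ee_pos": TCP position; "orientation": TCP orientation; "wrist_force": force on the tool from outside, world axes, zero at the start; "wrist_torque": the same for the moment, N m; "opening": finger opening in m; "grip_force": force on a finger pad.
Only numpy, scipy, OpenCV 4.12 (cv2) and the standard library are available. Lean on these libraries where they do the work, as an engineer would, in place of code of your own. Each camera call takes 0.05 s, during which the arm holds its last target. There are 200 camera calls.

TASK

Two washed analyser rack guides, one left-hand and one right-hand, lie on the sloping board of the drainer, under its upper shelf. Lay the left-hand one in the blue bin and the right-hand one in the yellow bin, each flat on the bin floor with its flange up, beside the guide already there. Set them down rather than dropping them, and leave everything else where it is.

Things in the scene. Friction and masses are not known exactly. Their poses are not given: they have to be found in the camera images.
- guide_left: Left-hand plastic rack guide, 160 g: grey wall, black flange, orange flared end. Smooth face down on the board, against its lip. Wall 60 mm wide, 8 thick; origin mid-width on the smooth face; x along it to the flared end, z from the smooth face into the wall (up when flat). Flat x -60 to 35 mm, then bent up 30 deg to x 61, z 22. Flange along its -y edge. Lying with the flared end towards you, its flange is on your left.
- guide_left_flange (a point): Mid-point of the left-hand guide's flange (guide frame: x -7.5, y -26, z 26.5 mm), axes as the guide's: the place to grip, across its 8 mm (y), fingers square to the wall. The flange, an 8 mm plate standing square on the wall, spans x -50 to 35, z 8 to 45 mm. On the board it runs level, at the wall's upper edge, leaning with the slope.
- guide_right: Right-hand plastic rack guide, 160 g: grey wall, black flange, orange flared end. Smooth face down on the board, against its lip. Wall 60 mm wide, 8 thick; origin mid-width on the smooth face; x along it to the flared end, z from the smooth face into the wall (up when flat). Flat x -60 to 35 mm, then bent up 30 deg to x 61, z 22. Flange along its +y edge. Lying with the flared end towards you, its flange is on your right.
- guide_right_flange (a point): Mid-point of the right-hand guide's flange (guide frame: x -7.5, y +26, z 26.5 mm), axes as the guide's: the place to grip, across its 8 mm (y), fingers square to the wall. The flange, an 8 mm plate standing square on the wall, spans x -50 to 35, z 8 to 45 mm. On the board it runs level, at the wall's upper edge, leaning with the slope.
- bin_left: Blue open stock bin for left-hand guides, fixed, at the robot's left or right. Outside 280 mm (its x, away from the robot) by 160 mm (y); walls 4 mm thick, 52 high (34 at the -x end). Origin at the centre of its underside; inside floor at z 4 mm. A left-hand guide already lies across its far end, x 60 to 135 mm; the rest is free.
- bin_right: Yellow open stock bin for right-hand guides, fixed, at the robot's left or right. Outside 280 mm (its x, away from the robot) by 160 mm (y); walls 4 mm thick, 52 high (34 at the -x end). Origin at the centre of its underside; inside floor at z 4 mm. A right-hand guide already lies across its far end, x 60 to 135 mm; the rest is free.
- board: White two-tier drainer, fixed, 300 mm wide (its y). Origin under its middle, on the table. The sloping board carrying both guides rises along +x, away from the robot, at 35 deg, from 30 mm high at its lip (x -65 mm; 10 mm lip) to 96 mm (x +29). Above it a shelf with beakers, on rear posts: underside at z 300 mm, x -20 to +85, in the way of an upright tool; tilt it 35 deg, square to the board.
- stored_left: Left-hand guide already lying in the blue bin, same shape and frame as guide_left. It stays there.
- stored_right: Right-hand guide already lying in the yellow bin, same shape and frame as guide_right. It stays there.
- brush: Bystander: washing-up brush, 190 mm long, 20 mm thick, lying between the robot and the draining board; origin under its middle. Loose.
- tube_rack: Bystander: white rack with 16 blue-capped tubes, 60 x 200 mm, 96 mm high, beyond the draining board; origin at the centre of its underside. Loose.
- wash_bottle: Bystander: white wash bottle with red spout, 68 mm diameter, about 190 mm high, beyond the draining board; origin at the centre of its underside. Loose.
- tip_box: Bystander: grey box with clear lid, 85 x 125 x 69 mm; origin at the centre of its underside. Loose.
- beaker: Bystander: empty clear beaker, 72 mm diameter, 90 mm high, at the left; origin at the centre of its underside. Loose.
- reagent_jar: Bystander: amber jar, 54 mm diameter, 75 mm high; origin at the centre of its underside. Loose.
- glove_box: Bystander: white and blue glove box, 110 x 220 x 70 mm, at the right; origin at the centre of its underside. Loose.
Not all that is in view belongs to the job. Leave any green look-alike of the guide_right alone.

How it is judged:
At the end, for the whole second after the job is handed in: Left-hand guide in the blue bin and right-hand guide in the yellow bin: each one's origin within 110 mm along and 55 mm across of the bin's centre and less than 12 mm above the bin's underside (so on its floor), lying flat, flange up, within 8 degrees, at rest and released (x of guide_left in the frame of bin_left between -0.11 and 0.11 m and y of guide_left in the frame of bin_left between -0.055 and 0.055 m and z of guide_left in the frame of bin_left between 0 and 0.012 m and angle between each of guide_left, guide_right's own z axis and vertical below 0.14 rad and linear speed of each of guide_left, guide_right below 0.03 m/s and x of guide_right in the frame of bin_right between -0.11 and 0.11 m and y of guide_right in the frame of bin_right between -0.055 and 0.055 m and z of guide_right in the frame of bin_right between 0 and 0.012 m); the robot touches nothing.
It fails at once if a guide is dropped from more than about 30 mm, thrown or knocked flying (faster than 0.8 m/s with no finger on it) ((linear speed of guide_left above 0.8 m/s and contact force between the fingers and guide_left below 0.01 N) or (linear speed of guide_right above 0.8 m/s and contact force between the fingers and guide_right below 0.01 N)).
It fails at once if a guide already in a bin is shifted more than 40 mm or turned up (distance of any of stored_left, stored_right from where it was at the start of the episode above 0.04 m or angle between any of stored_left, stored_right's own z axis and vertical above 0.4 rad).
It fails at once if a bystander is shifted more than 40 mm (distance of any of brush, tube_rack, wash_bottle, tip_box, beaker, reagent_jar, glove_box from where it was at the start of the episode above 0.04 m).
It also fails if it takes over 69 s, if anything falls off the work surface, if the arm or the gripper's body presses on something with over 40 N, if the wrist force passes 120 N, or if a joint passes its speed limit or range.

## Working session

There is one attempt and no reset: what is moved stays moved. The work goes in short steps, Python scripts to look and compute and a tool call to move; the robot and the scene stay as the last step left them, time stands still between calls to the robot, and variables do not carry over. Pictures are saved under pics/ and viewed, at most 10 in all, crops included, and the job is handed in when it is done.

Besides the shell and the picture viewer there is one more tool, called after "Emit:" as name(argument=value, ...) on one line, values as JSON. apply_moves: Moves the arm, as the interface text tells. Its arguments: {"type":"object","properties":{"rows":{"type":"string"}},"required":["rows"]}

```bash
mkdir -p pics; python3 - <<'E'
from station import bot
import cv2,numpy as np
np.set_printoptions(precision=4,suppress=True)
for n in("scene","top"):
    cv2.imwrite(f"pics/{n}0.png",bot.grab_frame(n)); c=bot.calibration(n); print(n,{k:np.round(v,4).tolist() for k,v in c.items()})
s=bot.state(); print(s["ee_pos"],s["orientation"],s["time"])
E
```

```text
scene {'fx': 615.032, 'fy': 615.032, 'cx': 330.8012, 'cy': 236.4834, 'eye': [1.5253, 1.5175, 1.263], 'attitude': [[-0.8551, 0.2669, -0.4445], [0.5181, 0.4728, -0.7128], [0.0199, -0.8398, -0.5425]]}
top {'fx': 477.7816, 'fy': 477.7816, 'cx': 317.9766, 'cy': 240.8731, 'eye': [0.2696, -0.014, 1.4893], 'attitude': [[-0.0754, -0.9751, 0.2085], [-0.9971, 0.073, -0.019], [0.0033, -0.2093, -0.9778]]}
[ 0.1783 -0.5726  0.2304] [[-0.9548 -0.2973 -0.0006]
 [-0.2973  0.9548  0.0015]
 [ 0.0001  0.0016 -1.    ]] 0.1
```

View pics/scene0.png

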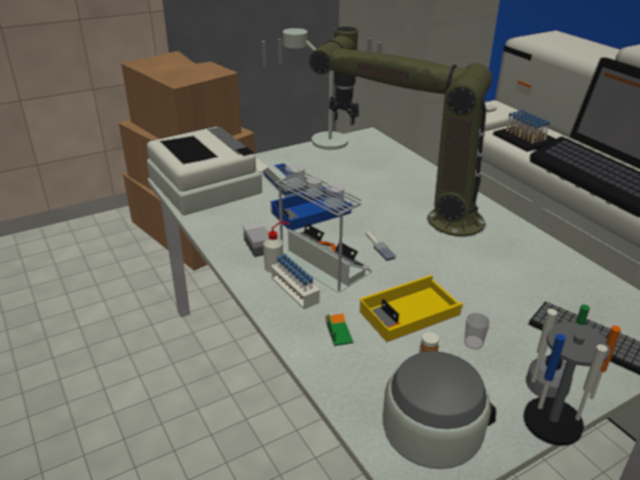

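View pics/top0.png

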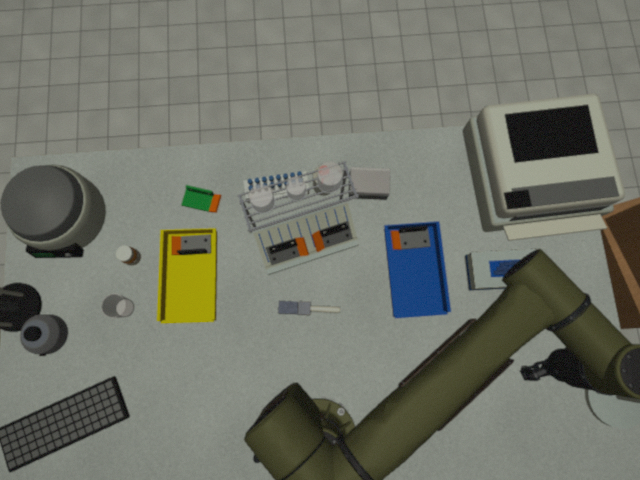

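The top picture shows the yellow bin at (188,276), at the robot's left, and the blue bin at (418,270), at its right. The board guides are at about (288,250) and (334,234), a green look-alike at (201,199), and the brush at (310,308). I'll enlarge the board in both views.

```bash
python3 - <<'E'
import cv2,numpy as np
t=cv2.imread("pics/top0.png");s=cv2.imread("pics/scene0.png")
a=cv2.resize(t[195:285,240:375],(800,533),interpolation=cv2.INTER_CUBIC)
cv2.imwrite("pics/tc.png",a)
b=cv2.resize(s[205:295,270:390],(800,600),interpolation=cv2.INTER_CUBIC)
cv2.imwrite("pics/sc.png",b)
c=np.hstack([cv2.resize(t[215:330,150:230],(400,575),interpolation=cv2.INTER_CUBIC),cv2.resize(t[215:330,378:458],(400,575),interpolation=cv2.INTER_CUBIC)])
cv2.imwrite("pics/bc.png",c)
E
```

```text
(no output)
```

View pics/tc.png

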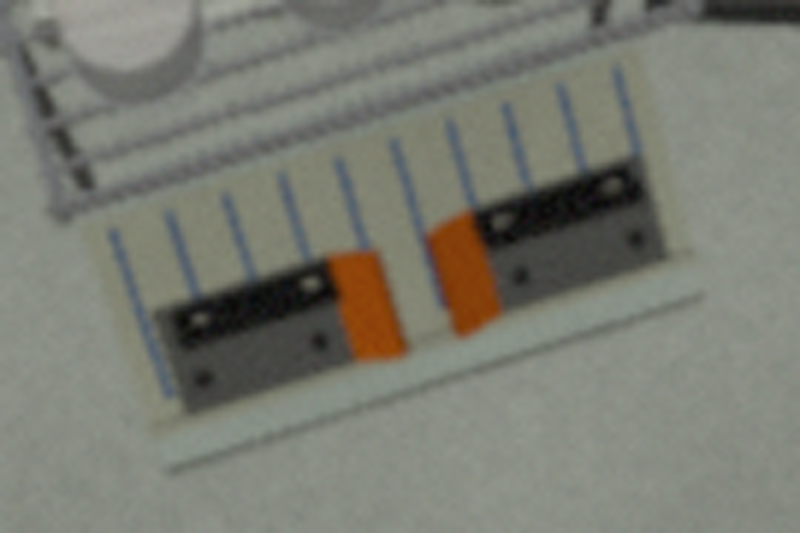

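View pics/sc.png

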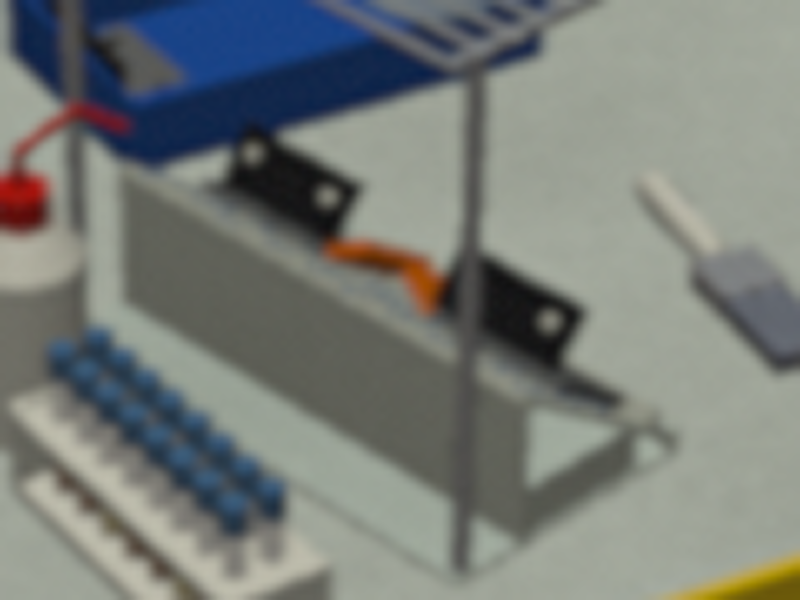

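View pics/bc.png

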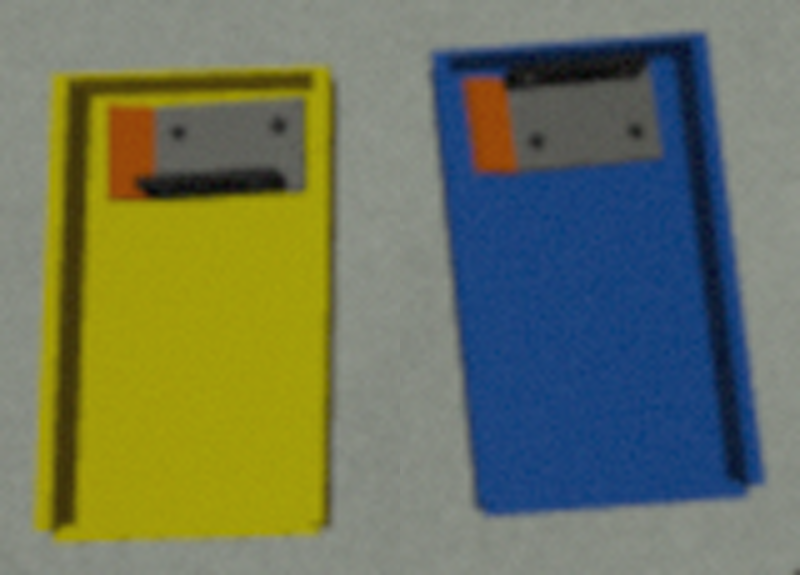

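The image-left board guide at (288,250) has its flare to the image right and its flange uphill. That makes y point uphill and puts the flange on +y, so it is the right-hand guide and goes to yellow. The image-right one at (334,234) is the mirror image, so it is the left-hand guide and goes to blue. The green one on the table at (201,199) is ignored. Next I fit both poses from the flange corners and holes in the two views, and the bins from their rims.

```bash
cat > h.py <<'E'
import numpy as np
from scipy.optimize import least_squares
from scipy.spatial.transform import Rotation as R
from station import bot
np.set_printoptions(precision=4,suppress=True)
C={n:bot.calibration(n) for n in("scene","top")}
def proj(n,P):
    c=C[n]; q=(np.atleast_2d(P)-c["eye"])@np.array(c["attitude"])
    return np.c_[c["fx"]*q[:,0]/q[:,2]+c["cx"],c["fy"]*q[:,1]/q[:,2]+c["cy"]]
def tri(a,b): # scene px, top px
    f=lambda p:np.r_[proj("scene",p)[0]-a,proj("top",p)[0]-b]
    r=least_squares(f,[.5,0,.1]); return r.x,np.abs(r.fun).max()
tc=lambda p:np.array(p)/np.array([800/135,533/90])+[240,195]
sc=lambda p:np.array(p)/np.array([800/120,600/90])+[270,205]
E
python3 - <<'E'
from h import *
TL=dict(h1=(500,222),h2=(612,184),t1=(487,245),t2=(645,195)) # 1=flare side
SL=dict(h1=(328,195),h2=(253,150),t1=(360,185),t2=(250,125),b1=(340,238))
TR=dict(h1=(312,284),h2=(200,318),t1=(335,300),t2=(183,347))
SR=dict(h2=(548,320),t2=(582,315),t1=(470,255),b2=(558,365))
for T,S in((TL,SL),(TR,SR)):
    for k in T:
        if k in S: print(k,*tri(sc(S[k]),tc(T[k])))
def pts(side,d,h):
    y=-.030 if side=="L" else .030
    return dict(t1=(.035,y,.045),t2=(-.05,y,.045),b1=(.035,y,.008),b2=(-.05,y,.008),h1=(-.0075+d,y,h),h2=(-.0075-d,y,h))
def res(p,side,T,S):
    r0=R.from_euler('ZY',[p[3],-np.radians(35)]).as_matrix() # board axes: x up-slope,y,z normal
    G=r0@(np.array([[0,-1,0],[1,0,0],[0,0,1]]) if side=="L" else np.array([[0,1,0],[-1,0,0],[0,0,1]])).astype(float)
    m=pts(side,p[4],p[5]); o=[]
    W=lambda k:p[:3]+G@np.array(m[k])
    for k in T:o.append(proj("top",W(k))[0]-tc(T[k]))
    for k in S:o.append(proj("scene",W(k))[0]-sc(S[k]))
    return np.ravel(o),G
for side,T,S in(("L",TL,SL),("R",TR,SR)):
    r=least_squares(lambda p:res(p,side,T,S)[0],[.5,0,.08,.3,.03,.03]);p=r.x
    G=res(p,side,T,S)[1]
    print(side,p,"rms",np.sqrt((r.fun**2).mean()),"max",abs(r.fun).max());print(" flange mid",p[:3]+G@[-.0075,-.026 if side=="L" else .026,.0265])
# bins (top view rims)
Q={"Y":[(52,73),(332,67),(37,530),(327,530)],"B":[(32,50),(305,35),(78,512),(350,495)]}
off={"Y":(150,215),"B":(378,215)}
for b in Q:
    px=np.array(Q[b])/5+off[b]
    loc=np.array([(.14,.08,.052),(.14,-.08,.052),(-.14,.08,.034),(-.14,-.08,.034)])
    f=lambda p:(proj("top",R.from_euler('z',p[2]).apply(loc)+[p[0],p[1],0])-px).ravel()
    r=least_squares(f,[.45,.3,0]);print(b,r.x,r.fun)
    print(" scene pred",proj("scene",R.from_euler('z',r.x[2]).apply(loc)+[r.x[0],r.x[1],0]).ravel())
E
```

```text
h1 [ 0.5916 -0.0614  0.0874] 0.5698272811199558
h2 [ 0.6061 -0.1193  0.0889] 0.900255888913307
t1 [ 0.578  -0.0533  0.0943] 0.865779475639556
t2 [ 0.5983 -0.1354  0.0936] 0.7575525091370423
h2 [0.5532 0.0937 0.0863] 0.7257941374647885
t1 [0.5572 0.0251 0.0878] 0.7011139569909233
t2 [0.5384 0.1027 0.0897] 0.6818776590442894
L [ 0.5877 -0.0856  0.0442  0.2669  0.0299  0.0291] rms 0.8314181302061326 max 1.7897329398446118
 flange mid [ 0.5955 -0.0912  0.0808]
R [0.5518 0.0564 0.0405 0.2502 0.0292 0.028 ] rms 1.1003895031497728 max 2.000682424850197
 flange mid [0.5559 0.0652 0.0771]
Y [ 0.5036  0.3625 -0.0579] [ 2.1055 -0.1708 -2.0276  0.183   2.285   0.514  -2.3655 -0.4272]
 scene pred [386.5276 328.0112 359.3708 297.6752 461.2714 305.8206 431.4484 278.5596]
B [ 0.4678 -0.3351 -0.0093] [ 1.8153  0.5937 -1.4913  0.3246  0.6747 -0.3339 -0.9957 -0.4684]
 scene pred [288.7275 218.9562 270.1594 200.6409 351.0614 205.3119 330.672  188.5453]
```

```bash
cat >> h.py <<'E'
def board(yaw): return R.from_euler('ZY',[yaw,-np.radians(35)]).as_matrix()
def tool(u,n): # u = uphill/flange-normal dir, n = away from wall
    z=-n; y=-u; return np.c_[np.cross(y,z),y,z]
def delta(pos,Rt):
    s=bot.state(); d=(np.array(pos)-s["ee_pos"])/.05
    w=R.from_matrix(Rt@np.array(s["orientation"]).T).as_rotvec()/np.radians(8)
    return np.r_[d,w]
E
python3 - <<'E'
from h import *
TL=dict(h1=(500,222),h2=(612,184),t1=(487,245),t2=(645,195));SL=dict(h1=(328,195),h2=(253,150),t1=(360,185),t2=(250,125),b1=(340,238))
TR=dict(h1=(312,284),h2=(200,318),t1=(335,300),t2=(183,347));SR=dict(h2=(548,320),t2=(582,315),t1=(470,255),b2=(558,365))
K=dict(t1=(42.5,45),t2=(-42.5,45),b1=(42.5,8),b2=(-42.5,8))
def f(p,z):
    B=board(p[0]);o=[]
    for v,s,T,S in((p[2],1,TL,SL),(p[3],-1,TR,SR)):
        base=R.from_euler('z',p[0]).apply([p[1],v,0])+[0,0,z]  # v = board-y of flange mid; p1 = board-x of origin
        K.update(h1=(p[4]*1e3,p[5]*1e3),h2=(-p[4]*1e3,p[5]*1e3))
        W=lambda k:base+B@(np.array([30,s*K[k][0],K[k][1]])/1e3)
        o+=[proj("top",W(k))[0]-tc(T[k]) for k in T]+[proj("scene",W(k))[0]-sc(S[k]) for k in S]
    return np.ravel(o)
for z in(.0424,.045,.047):
    r=least_squares(f,[.25,.54,-.2,-.05,.03,.028],args=(z,));p=r.x;B=board(p[0])
    print(z,p,"rms",np.sqrt((r.fun**2).mean()))
    for v in p[2:4]:
        b=R.from_euler('z',p[0]).apply([p[1],v,0])+[0,0,z]
        print("  tcp grip",b+B@[.026,0,.015])
B=board(.26);Rt=tool(B[:,0],B[:,2]);print(Rt,"n",B[:,2])
print(delta([.5,-.115,.25],Rt)); print(R.from_matrix(Rt@np.array(bot.state()["orientation"]).T).magnitude())
for y in(-.0579,-.0093):
    V=R.from_euler('z',y).as_matrix();print("vert turn from grip",R.from_matrix(tool(V[:,0],V[:,2])@Rt.T).as_rotvec()/np.radians(8))
E
```

```text
0.0424 [ 0.2465  0.5491 -0.2343 -0.0721  0.0297  0.029 ] rms 1.0057174302465592
  tcp grip [ 0.6019 -0.0901  0.0696]
  tcp grip [0.5624 0.0671 0.0696]
0.045 [ 0.2456  0.5491 -0.2332 -0.0713  0.0297  0.0276] rms 1.0458388327242243
  tcp grip [ 0.6016 -0.0896  0.0722]
  tcp grip [0.5622 0.0675 0.0722]
0.047 [ 0.2449  0.5491 -0.2324 -0.0706  0.0298  0.0266] rms 1.1287193307498122
  tcp grip [ 0.6014 -0.0892  0.0742]
  tcp grip [0.5621 0.0677 0.0742]
[[ 0.2571 -0.7916  0.5543]
 [-0.9664 -0.2106  0.1475]
 [ 0.     -0.5736 -0.8192]] n [-0.5543 -0.1475  0.8192]
[ 6.4335  9.1517  0.3923 -2.3346 -4.2302 10.5778]
1.6237273620406851
vert turn from grip [-0.4432  4.3706 -2.2053]
vert turn from grip [-0.5486  4.3535 -1.8682]
```

Emit:
apply_moves(rows="70 0.4 0.6 0.3 -0.15 -0.26 0.65; 70 1.2 1.7 0.6 -0.43 -0.78 1.95; 70 2 2.8 0.8 -0.72 -1.3 3.25; 70 2.8 3.9 1 -1.0 -1.82 4.55; 70 3.6 5.1 1 -1.3 -2.35 5.87; 70 4.4 6.2 1 -1.58 -2.87 7.17; 70 5.1 7.3 1 -1.86 -3.38 8.46; 70 5.6 8 1 -2.05 -3.72 9.3")

```text
time: 1.1
ee_pos: [0.4489, -0.1854, 0.2815]
orientation: [[0.072, -0.854, 0.515], [-0.996, -0.034, 0.083], [-0.053, -0.519, -0.853]]
wrist_force: [0.8, -0.2, 0.1]
opening: 0.0699
grip_force: 0.0
```

```bash
python3 - <<'E'
from h import *
B=board(.247);n=B[:,2]
for d in(.12,.0):print(d,delta(np.array([.6016,-.0898,.0722])+n*d,tool(B[:,0],n)))
s=bot.state();print(s["time"],s["ee_pos"],s["joint_positions"],s["wrist_force"])
E
```

```text
0.12 [ 1.7189  1.5761 -2.221  -0.3055 -0.5146  1.2412]
0.0 [ 3.0537  1.9127 -4.1869 -0.3055 -0.5146  1.2412]
1.1 [ 0.4489 -0.1854  0.2815] [-0.0691 -0.6925 -0.4375 -0.1234 -1.2904  0.1276] [ 0.8136 -0.2437  0.1157]
```

Emit:
apply_moves(rows="70 0.5 0.4 -0.5 -0.1 -0.17 0.4; 70 1 0.8 -1.1 -0.2 -0.34 0.8; 70 1.5 1.4 -2 -0.3 -0.5 1.24; 70 1.5 1.4 -2 -0.3 -0.5 1.24; 70 1.5 1.4 -2 -0.3 -0.5 1.24")

```text
time: 1.72
ee_pos: [0.5234, -0.1177, 0.1821]
orientation: [[0.239, -0.798, 0.553], [-0.971, -0.195, 0.137], [-0.002, -0.57, -0.822]]
wrist_force: [-0.2, -0.3, -0.1]
opening: 0.0703
grip_force: 0.0
```

```bash
cat > look.py <<'E'
from h import *
import sys,cv2
name=sys.argv[1];im=bot.grab_frame("top");im2=bot.grab_frame("scene")
x,y,w,h=map(int,sys.argv[2:6]);x2,y2,w2,h2=map(int,sys.argv[6:10])
a=cv2.resize(im[y:y+h,x:x+w],(400,400*h//w),interpolation=cv2.INTER_CUBIC);b=cv2.resize(im2[y2:y2+h2,x2:x2+w2],(400,400*h2//w2),interpolation=cv2.INTER_CUBIC)
H=max(a.shape[0],b.shape[0]);o=np.zeros((H,800,3),np.uint8);o[:a.shape[0],:400]=a;o[:b.shape[0],400:]=b
cv2.imwrite(f"pics/{name}.png",o)
E
python3 look.py a1 240 170 140 140 260 190 120 120; python3 - <<'E'
from h import *
B=board(.247);n=B[:,2]
for d in(.12,.0):print(d,delta(np.array([.6016,-.0898,.0722])+n*d,tool(B[:,0],n)))
s=bot.state();print(s["time"],s["ee_pos"],s["wrist_force"])
E
```

```text
0.12 [ 0.2232  0.2287 -0.2592 -0.0076 -0.0192  0.0501]
0.0 [ 1.558   0.5653 -2.2251 -0.0076 -0.0192  0.0501]
1.825 [ 0.5237 -0.1181  0.1835] [-0.1105 -0.5223  1.2251]
```

View pics/a1.png

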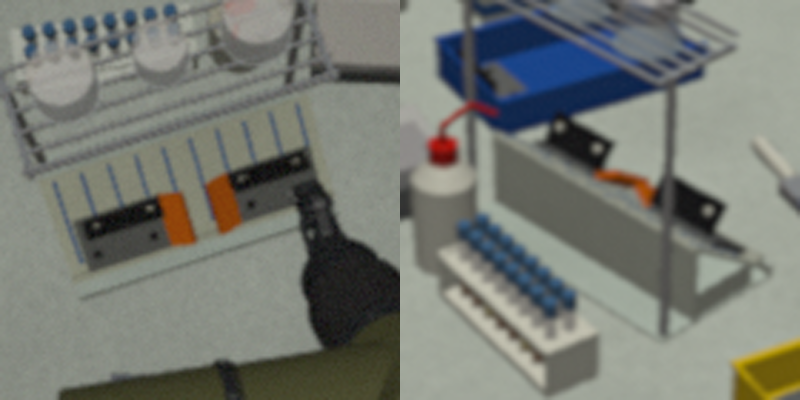

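The top crop shows the gripper coming in from the robot side at the left-hand guide, at crop (315,190). Both guides are undisturbed. Now I descend square to the board.

Emit:
apply_moves(rows="70 0.22 0.23 -0.26 0 0 0; 70 0.5 0.3 -0.7 0 0 0.05; 70 0.8 0.38 -1.1 0 0 0.05; 70 1.1 0.45 -1.55 0 0 0.05; 70 1.33 0.51 -1.9 0 0 0.05; 70 1.33 0.51 -1.9 0 0 0.05; 70 1.33 0.51 -1.9 0 0 0.05")

```text
time: 2.7
ee_pos: [0.5903, -0.0924, 0.0882]
orientation: [[0.245, -0.796, 0.553], [-0.97, -0.2, 0.141], [-0.002, -0.571, -0.821]]
wrist_force: [0.1, 0.7, 0.3]
opening: 0.0697
grip_force: 0.0
```

```bash
python3 look.py a2 290 200 80 80 300 190 80 80; python3 - <<'E'
from h import *
B=board(.247);n=B[:,2]
print(delta(np.array([.6016,-.0898,.0722]),tool(B[:,0],n)))
s=bot.state();print(s["time"],s["ee_pos"],s["wrist_force"])
print(proj("top",s["ee_pos"]),proj("scene",s["ee_pos"]))
E
```

```text
[ 0.2267  0.0486 -0.3201 -0.0098 -0.0205 -0.0043]
2.8 [ 0.5903 -0.0922  0.0882] [-0.9274  0.5309  0.0678]
[[334.3391 232.5391]] [[314.6232 229.766 ]]
```

View pics/a2.png

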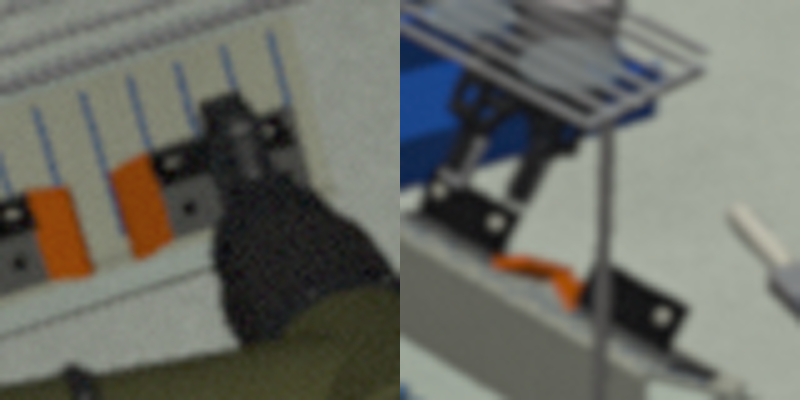

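The fingers straddle the left guide's flange between its holes: the top crop shows the finger at (235,130), and the scene crop shows both fingers either side. I go the last 20 mm and close.

Emit:
apply_moves(rows="70 0.12 0.03 -0.16 0 0 0; 70 0.22 0.05 -0.32 0 0 0; 40 0.22 0.05 -0.32 0 0 0; 20 0.22 0.05 -0.32 0 0 0; 0 0.22 0.05 -0.32 0 0 0; 0 0.22 0.05 -0.32 0 0 0; 0 0.22 0.05 -0.32 0 0 0; 0 0.22 0.05 -0.32 0 0 0")

```text
time: 3.8
ee_pos: [0.605, -0.0886, 0.0762]
orientation: [[0.246, -0.79, 0.562], [-0.969, -0.2, 0.143], [-0.0, -0.58, -0.815]]
wrist_force: [9.1, 3.1, 4.0]
opening: 0.0067
grip_force: 60.0
```

Emit:
apply_moves(rows="0 -0.05 0.01 0.2 0 0 0; 0 -0.2 -0.04 0.45 0 0 0; 0 -0.5 -0.12 0.9 0 0 0; 0 -0.85 -0.2 1.4 0 0 0; 0 -1.2 -0.3 1.95 0 0 0; 0 -1.5 -0.38 2.4 0 0 0; 0 -1.5 -0.38 2.4 0 0 0; 0 -1.5 -0.38 2.4 0 0 0")

```text
time: 4.8
ee_pos: [0.5254, -0.1082, 0.1887]
orientation: [[0.245, -0.798, 0.55], [-0.969, -0.2, 0.142], [-0.004, -0.568, -0.823]]
wrist_force: [0.2, 0.1, -2.0]
opening: 0.0071
grip_force: 60.3
```

```bash
python3 - <<'E'
from h import *
V=R.from_euler('z',-.0093).as_matrix()
bc=np.array([.4678,-.3351,0])
# guide x = +y bin dir, flange toward +bin x ; flange mid at bin x = -.03+.026, bin y = -.0075
t=bc+V@[-.004,-.0075,.30]
Rt=tool(V[:,0],V[:,2]);print(t,delta(t,Rt)); s=bot.state();print(s["time"],s["ee_pos"],s["joint_positions"],s["wrist_force"],s["opening"])
t2=np.array([.5,-.2,.31]);print(delta(t2,Rt))
E
python3 look.py a3 280 180 120 120 280 170 110 110
```

```text
[ 0.4637 -0.3426  0.3   ] [-1.233  -4.6867  2.2258 -0.5421  4.3053 -1.7779]
4.8 [ 0.5254 -0.1082  0.1887] [ 0.1173 -0.6368 -0.6067 -0.0915 -1.0029  0.155 ] [ 0.1954  0.1496 -1.9811] 0.007138805842601915
[-0.5076 -1.8354  2.4258 -0.5421  4.3053 -1.7779]
```

View pics/a3.png

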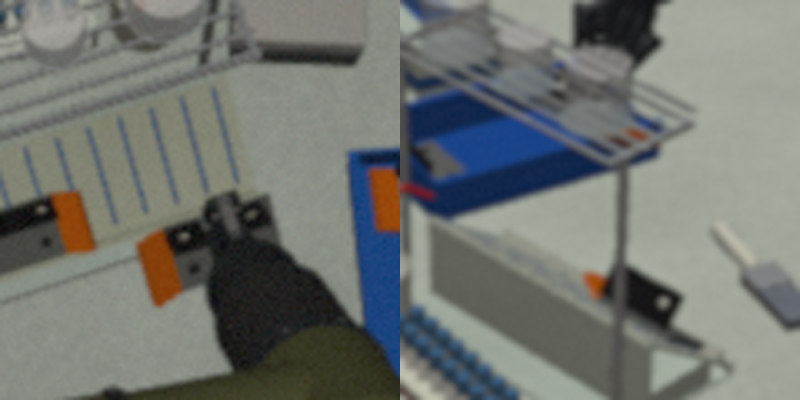

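The left guide is held square in the fingers, at top crop (200,235). Now I carry it to the blue bin and turn it flat.

Emit:
apply_moves(rows="0 -0.2 -0.3 0.4 0 0.3 -0.1; 0 -0.4 -1 1 -0.1 0.9 -0.4; 0 -0.6 -1.8 1.4 -0.2 1.6 -0.7; 0 -0.8 -2.6 1.4 -0.3 2.3 -1; 0 -1 -3.4 1.4 -0.4 3 -1.3; 0 -1.2 -4.2 1.4 -0.5 3.7 -1.6; 0 -1.23 -4.6 1.3 -0.54 4.3 -1.78; 0 -1.23 -4.7 1 -0.54 4.3 -1.78")

```text
time: 5.9
ee_pos: [0.4653, -0.3442, 0.2371]
orientation: [[-0.01, -1.0, -0.001], [-1.0, 0.01, 0.001], [-0.001, 0.001, -1.0]]
wrist_force: [-0.2, 0.7, -2.2]
opening: 0.0071
grip_force: 60.3
```

Emit:
apply_moves(rows="0 0 0 -0.3 0 0 0; 0 0 0 -0.8 0 0 0; 0 0 0 -1.4 0 0 0; 0 0 0 -2 0 0 0; 0 0 0 -2.6 0 0 0; 0 0 0 -2.8 0 0 0; 0 0 0 -2.8 0 0 0")

```text
time: 6.78
ee_pos: [0.4641, -0.343, 0.1003]
orientation: [[-0.008, -1.0, 0.003], [-1.0, 0.008, -0.001], [0.001, -0.003, -1.0]]
wrist_force: [-0.2, -0.1, -1.3]
opening: 0.007
grip_force: 60.1
```

```bash
python3 - <<'E'
from h import *
V=R.from_euler('z',-.0093).as_matrix()
bc=np.array([.4678,-.3351,0]);t=bc+V@[-.004,-.0075,.030]
print(delta(t,tool(V[:,0],V[:,2]))); s=bot.state();print(s["time"],s["ee_pos"],s["orientation"],s["wrist_force"],s["opening"])
E
python3 look.py a4 375 210 90 110 260 185 100 60
```

```text
[-0.0073  0.0097 -1.4055  0.0063  0.018  -0.0065]
6.775 [ 0.4641 -0.343   0.1003] [[-0.0084 -1.      0.0025]
 [-1.      0.0084 -0.0009]
 [ 0.0009 -0.0025 -1.    ]] [-0.1986 -0.1441 -1.277 ] 0.007033397093666311
```

View pics/a4.png

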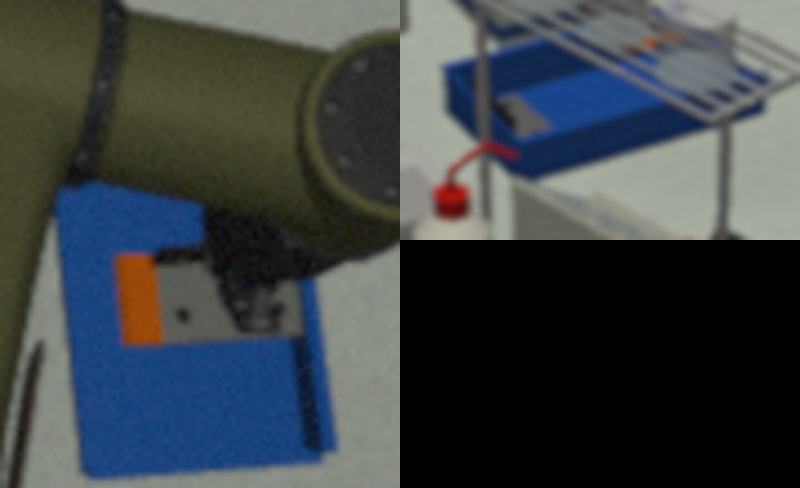

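The guide is over the bin, with its ends at crop x 118 and 303. Worked out in metres, that leaves about 15 mm to each wall, so I lower it.

Emit:
apply_moves(rows="0 0 0 -0.4 0 0 0; 0 0 0 -0.8 0 0 0; 0 0 0 -1.2 0 0 0; 0 0 0 -1.4 0 0 0; 0 0 0 -1.45 0 0 0; 0 0 0 -1.5 0 0 0; 0 0 0 -1.5 0 0 0")

```text
time: 7.75
ee_pos: [0.4646, -0.3435, 0.0257]
orientation: [[-0.009, -1.0, 0.003], [-1.0, 0.009, -0.001], [0.001, -0.003, -1.0]]
wrist_force: [-0.4, -0.0, -1.6]
opening: 0.0071
grip_force: 60.2
```

Emit:
apply_moves(rows="0 0 0 -0.05 0 0 0; 0 0 0 -0.09 0 0 0; 0 0 0 -0.09 0 0 0")

```text
time: 8.12
ee_pos: [0.4642, -0.3433, 0.0205]
orientation: [[-0.009, -1.0, 0.002], [-1.0, 0.009, -0.001], [0.001, -0.002, -1.0]]
wrist_force: [-0.1, 0.3, -2.1]
opening: 0.0075
grip_force: 60.2
```

Emit:
apply_moves(rows="0 0 0 -0.03 0 0 0; 0 0 0 -0.05 0 0 0; 0 0 0 -0.05 0 0 0")

```text
time: 8.5
ee_pos: [0.4646, -0.3437, 0.0197]
orientation: [[-0.009, -1.0, 0.003], [-1.0, 0.009, -0.002], [0.002, -0.003, -1.0]]
wrist_force: [-1.6, 2.0, 6.8]
opening: 0.0072
grip_force: 61.4
```

The guide is on the floor: the vertical force went from -2 to +7 N. I release it and rise.

Emit:
apply_moves(rows="20 0 0 0 0 0 0; 36 0 0 0 0 0 0; 36 0 0 0.05 0 0 0; 36 0 0 0.3 0 0 0; 36 0 0 0.8 0 0 0; 36 0 0 1.4 0 0 0; 50 0 0 2.4 0 0 0; 70 0 0 3.6 0 0 0")

```text
time: 9.5
ee_pos: [0.4637, -0.3432, 0.2]
orientation: [[-0.009, -1.0, 0.001], [-1.0, 0.009, -0.001], [0.0, -0.002, -1.0]]
wrist_force: [1.6, 0.3, 0.3]
opening: 0.0669
grip_force: 0.0
```

```bash
python3 - <<'E'
from h import *
B=board(.247);n=B[:,2]
g=np.array([.5622,.0675,.0722])+B[:,0]*.004
for d in(.16,.03,0):print(d,g+n*d,delta(g+n*d,tool(B[:,0],n)))
s=bot.state();print(s["time"],s["ee_pos"],s["wrist_force"])
E
```

```text
0.16 [0.4764 0.0459 0.2056] [ 0.2534  7.7821  0.1118  0.523  -4.3445  1.7772]
0.03 [0.5487 0.0641 0.0991] [ 1.6994  8.1467 -2.018   0.523  -4.3445  1.7772]
0 [0.5654 0.0683 0.0745] [ 2.0331  8.2308 -2.5095  0.523  -4.3445  1.7772]
9.5 [ 0.4637 -0.3432  0.2   ] [1.6324 0.2505 0.3299]
```

Emit:
apply_moves(rows="70 -0.1 0.6 0.5 0 -0.4 0.2; 70 -0.2 1.6 1 0.1 -1 0.4; 70 -0.2 2.7 1 0.2 -1.6 0.7; 70 -0.2 3.8 1 0.25 -2.2 0.95; 70 -0.1 4.9 1 0.3 -2.8 1.2; 70 0 6 1 0.4 -3.4 1.4; 70 0.1 7 0.7 0.5 -4 1.65; 70 0.25 7.75 0.2 0.52 -4.34 1.78")

```text
time: 10.5
ee_pos: [0.4767, 0.0461, 0.2104]
orientation: [[0.247, -0.79, 0.561], [-0.969, -0.201, 0.144], [-0.001, -0.58, -0.815]]
wrist_force: [1.8, -0.5, -0.1]
opening: 0.07
grip_force: 0.0
```

```bash
python3 - <<'E'
from h import *
B=board(.247);n=B[:,2]
g=np.array([.5622,.0675,.0722])+B[:,0]*.004
for d in(.16,.03,0):print(d,delta(g+n*d,tool(B[:,0],n)))
E
python3 look.py a5 375 210 90 110 260 185 100 60
```

```text
0.16 [-0.0068 -0.0052 -0.0965 -0.023   0.0481 -0.0192]
0.03 [ 1.4392  0.3594 -2.2263 -0.023   0.0481 -0.0192]
0 [ 1.773   0.4435 -2.7178 -0.023   0.0481 -0.0192]
```

View pics/a5.png

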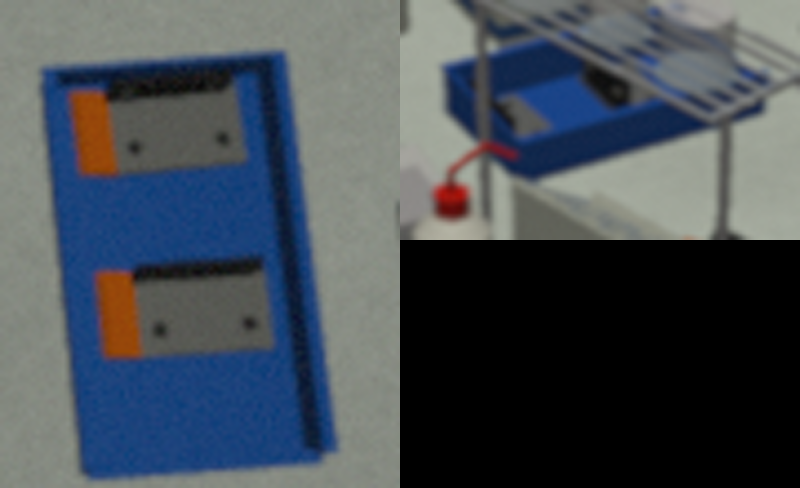

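The left-hand guide lies flat in the blue bin at crop (185,315), beside the stored one at (160,130). My ten views are used up, so I'll check the rest by numbers. Next is the right-hand guide, by the same approach.

Emit:
apply_moves(rows="70 0.3 0.08 -0.5 0 0.05 0; 70 0.7 0.18 -1.1 0 0.05 0; 70 1.1 0.28 -1.7 0 0.05 0; 70 1.44 0.36 -2.2 0 0.05 0; 70 1.44 0.36 -2.2 0 0.05 0; 70 1.44 0.36 -2.2 0 0.05 0")

```text
time: 11.35
ee_pos: [0.5494, 0.0617, 0.1004]
orientation: [[0.244, -0.797, 0.552], [-0.97, -0.2, 0.14], [-0.001, -0.57, -0.822]]
wrist_force: [0.4, -0.1, 1.0]
opening: 0.0702
grip_force: 0.0
```

```bash
python3 - <<'E'
from h import *
B=board(.247);n=B[:,2]
g=np.array([.5622,.0675,.0722])+B[:,0]*.004
print(delta(g,tool(B[:,0],n)));s=bot.state();print(s["time"],s["ee_pos"],s["wrist_force"])
E
```

```text
[ 0.3205  0.1326 -0.5187  0.0015 -0.0337  0.0057]
11.35 [0.5494 0.0617 0.1004] [ 0.401  -0.0664  0.9707]
```

Emit:
apply_moves(rows="70 0.16 0.07 -0.26 0 0 0; 70 0.32 0.12 -0.52 0 0 0; 40 0.32 0.12 -0.52 0 0 0; 20 0.32 0.12 -0.52 0 0 0; 0 0.32 0.12 -0.52 0 0 0; 0 0.32 0.12 -0.52 0 0 0; 0 0.32 0.12 -0.52 0 0 0; 0 0.32 0.12 -0.52 0 0 0")

```text
time: 12.35
ee_pos: [0.5664, 0.0689, 0.0756]
orientation: [[0.245, -0.795, 0.555], [-0.969, -0.2, 0.142], [-0.002, -0.573, -0.82]]
wrist_force: [3.4, -0.7, 6.0]
opening: 0.0072
grip_force: 60.3
```

Emit:
apply_moves(rows="0 -0.05 -0.01 0.15 0 0 0; 0 -0.2 -0.05 0.4 0 0 0; 0 -0.5 -0.12 0.85 0 0 0; 0 -0.85 -0.2 1.4 0 0 0; 0 -1.2 -0.3 1.95 0 0 0; 0 -1.5 -0.38 2.4 0 0 0; 0 -1.5 -0.38 2.4 0 0 0; 0 -1.5 -0.38 2.4 0 0 0")

```text
time: 13.35
ee_pos: [0.4895, 0.0492, 0.1902]
orientation: [[0.245, -0.799, 0.549], [-0.97, -0.201, 0.14], [-0.001, -0.566, -0.824]]
wrist_force: [-0.3, 0.0, -2.1]
opening: 0.0069
grip_force: 59.8
```

```bash
python3 - <<'E'
from h import *
V=R.from_euler('z',-.0579).as_matrix()
bc=np.array([.5036,.3625,0])
t=bc+V@[-.009,.0075,.10]   # guide x = -bin y; flange to +bin x; guide origin at bin x -.035
print(t,delta(t,tool(V[:,0],V[:,2]))); s=bot.state();print(s["time"],s["ee_pos"],s["wrist_force"],s["opening"],np.hypot(*t[:2]))
# yellow bin check from the start picture: yellow mask extents, per row, back-projected at the rim
import cv2
im=cv2.cvtColor(cv2.imread("pics/top0.png"),cv2.COLOR_BGR2HSV);m=(im[...,0]>20)&(im[...,0]<35)&(im[...,1]>120)
c=C["top"];A=np.array(c["attitude"])
def bp(px,z):
    d=A@[(px[0]-c["cx"])/c["fx"],(px[1]-c["cy"])/c["fy"],1];return c["eye"]+d*(z-c["eye"][2])/d[2]
for v in(235,260,285,310):
    u=np.where(m[v,150:230])[0]+150; a,b=bp((u.min(),v),.052),bp((u.max(),v),.052); print(v,u.min(),u.max(),a[:2],b[:2],(a+b)[:2]/2)
E
```

```text
[0.495  0.3705 0.1   ] [ 0.1117  6.4269 -1.805  -0.4177  4.3057 -2.1162]
13.35 [0.4895 0.0492 0.1902] [-0.3112  0.0127 -2.0504] 0.006930946633195205 0.618344529457521
235 160 216 [0.6309 0.4421] [0.618  0.2702] [0.6245 0.3561]
260 159 216 [0.5528 0.4457] [0.5398 0.2726] [0.5463 0.3591]
285 158 215 [0.4765 0.4491] [0.4636 0.278 ] [0.4701 0.3635]
310 157 215 [0.4018 0.4525] [0.3888 0.2802] [0.3953 0.3664]
```

Emit:
apply_moves(rows="0 -0.4 0.2 0.5 0 0.3 -0.1; 0 -0.9 0.8 1 -0.1 0.8 -0.4; 0 -1.2 1.7 1.2 -0.1 1.4 -0.7; 0 -1.2 2.8 1.2 -0.2 2.1 -1; 0 -1.1 3.9 1.2 -0.3 2.8 -1.3; 0 -0.7 5 1.2 -0.35 3.5 -1.7; 0 -0.2 6 1.1 -0.4 4.1 -2.0; 0 0.1 6.5 0.8 -0.42 4.3 -2.1")

```text
time: 14.35
ee_pos: [0.4963, 0.3763, 0.2269]
orientation: [[-0.057, -0.998, -0.003], [-0.998, 0.057, -0.005], [0.005, 0.002, -1.0]]
wrist_force: [-0.6, 0.3, -1.6]
opening: 0.0072
grip_force: 59.8
```

```bash
python3 - <<'E'
from h import *
V=R.from_euler('z',-.05).as_matrix()
print(delta([.495,.3735,.03],tool(V[:,0],V[:,2]))); s=bot.state();print(s["time"],s["ee_pos"],s["wrist_force"],s["opening"])
E
```

```text
[-0.0264 -0.0569 -3.9378  0.0345 -0.0194  0.0502]
14.35 [0.4963 0.3763 0.2269] [-0.5964  0.2756 -1.5653] 0.007227111688130896
```

Lower to 60 mm above the floor, then check the side clearance numerically.

Emit:
apply_moves(rows="0 0 -0.05 -0.4 0 0 0; 0 0 -0.05 -1 0 0 0; 0 0 -0.05 -1.6 0 0 0.05; 0 0 -0.05 -2.2 0 0 0.05; 0 0 -0.05 -2.6 0 0 0.05; 0 0 -0.05 -2.6 0 0 0.05; 0 0 -0.05 -2.6 0 0 0.05")

```text
time: 15.22
ee_pos: [0.4954, 0.3719, 0.1033]
orientation: [[-0.049, -0.999, 0.005], [-0.999, 0.049, 0.001], [-0.001, -0.005, -1.0]]
wrist_force: [0.2, -0.0, -0.6]
opening: 0.0072
grip_force: 59.8
```

```bash
python3 - <<'E'
from h import *
import cv2
V=R.from_euler('z',-.05).as_matrix();s=bot.state()
print(delta([.495,.3735,.03],tool(V[:,0],V[:,2])),s["ee_pos"],s["wrist_force"])
f=bot.grab_frame("top");cv2.imwrite("pics/y1.png",f);hsv=cv2.cvtColor(f,cv2.COLOR_BGR2HSV)
m=((hsv[...,0]<15)&(hsv[...,1]>150)&(hsv[...,2]>90)).astype(np.uint8);m[:, :150]=0;m[:,235:]=0
n_,_,st,ce=cv2.connectedComponentsWithStats(m)
for a,b in zip(st[1:],ce[1:]):
    if a[4]>8: print("orange",a,b)
# predicted flare centre and rear end in top image for the held guide
t=np.array(s["ee_pos"]);gx=-np.array(V[:,1]);o=t-gx*(-.0075)-V[:,0]*.026-[0,0,.0155]
print("flare pred",proj("top",o+gx*.048+[0,0,.018]),"rear",proj("top",o-gx*.06+[0,0,.008]))
h=hsv[int(proj("top",o)[0][1])+4,150:230];print(h[:,0].tolist());print(h[:,1].tolist())
E
```

```text
[-0.0087  0.0315 -1.466  -0.0038  0.0331 -0.0097] [0.4954 0.3719 0.1033] [ 0.2101 -0.0126 -0.6056]
orange [210 195  11  17 114] [214.9386 203.1228]
orange [172 237   9  14 106] [176.4151 242.6981]
orange [194 274   8  19 142] [197.7254 283.4366]
flare pred [[197.3908 282.7656]] rear [[161.2065 284.1109]]
[43, 45, 52, 50, 41, 51, 44, 31, 29, 29, 28, 28, 30, 39, 36, 30, 80, 100, 45, 150, 55, 15, 60, 20, 0, 173, 90, 35, 38, 30, 34, 30, 26, 24, 38, 38, 20, 35, 150, 70, 48, 34, 23, 13, 12, 14, 13, 13, 13, 13, 13, 13, 18, 26, 28, 29, 29, 29, 29, 29, 29, 29, 29, 29, 29, 28, 29, 35, 39, 49, 50, 47, 47, 48, 47, 48, 43, 38, 43, 48]
[13, 18, 20, 16, 15, 18, 23, 67, 161, 239, 238, 232, 55, 19, 13, 16, 12, 12, 9, 11, 46, 21, 9, 14, 21, 73, 12, 21, 23, 14, 19, 13, 18, 14, 21, 10, 16, 20, 5, 18, 18, 19, 24, 71, 166, 239, 240, 239, 240, 239, 239, 236, 234, 237, 239, 239, 239, 239, 239, 239, 239, 239, 239, 239, 238, 199, 57, 24, 18, 14, 16, 16, 16, 18, 13, 18, 13, 15, 17, 19]
```

The flare is seen at (197.7,283.4) against (197.4,282.8) predicted, so the guide sits true in the grip with at least 12 mm of side clearance. I lower it.

Emit:
apply_moves(rows="0 0 0.03 -0.4 0 0 0; 0 0 0.03 -0.8 0 0 0; 0 0 0.03 -1.2 0 0 0; 0 0 0.03 -1.45 0 0 0; 0 0 0.03 -1.52 0 0 0; 0 0 0.03 -1.56 0 0 0; 0 0 0.03 -1.56 0 0 0")

```text
time: 16.15
ee_pos: [0.4951, 0.3734, 0.0249]
orientation: [[-0.049, -0.999, 0.004], [-0.999, 0.049, 0.001], [-0.001, -0.004, -1.0]]
wrist_force: [0.1, -0.4, -1.1]
opening: 0.0073
grip_force: 59.9
```

Emit:
apply_moves(rows="0 0 0 -0.03 0 0 0; 0 0 0 -0.06 0 0 0; 0 0 0 -0.06 0 0 0")

```text
time: 16.52
ee_pos: [0.4948, 0.373, 0.0212]
orientation: [[-0.049, -0.999, 0.003], [-0.999, 0.049, -0.0], [-0.0, -0.003, -1.0]]
wrist_force: [-0.1, -0.1, -1.2]
opening: 0.0074
grip_force: 59.9
```

Emit:
apply_moves(rows="0 0 0 -0.03 0 0 0; 0 0 0 -0.05 0 0 0; 0 0 0 -0.05 0 0 0")

```text
time: 16.9
ee_pos: [0.4952, 0.3733, 0.0201]
orientation: [[-0.048, -0.999, 0.004], [-0.999, 0.048, 0.001], [-0.001, -0.004, -1.0]]
wrist_force: [-1.0, -1.9, 4.7]
opening: 0.0071
grip_force: 60.7
```

Contact on the floor (+4.7 N). I release it and rise.

Emit:
apply_moves(rows="20 0 0 0 0 0 0; 36 0 0 0 0 0 0; 36 0 0 0.05 0 0 0; 36 0 0 0.3 0 0 0; 36 0 0 0.8 0 0 0; 36 0 0 1.4 0 0 0; 50 -0.2 0 2.4 0 0 0; 70 -0.6 0 3.6 0 0 0")

```text
time: 17.9
ee_pos: [0.4647, 0.3724, 0.1994]
orientation: [[-0.049, -0.999, 0.003], [-0.999, 0.049, -0.001], [0.001, -0.003, -1.0]]
wrist_force: [0.3, 1.3, 0.5]
opening: 0.0668
grip_force: 0.0
```

Emit:
apply_moves(rows="70 -0.5 -0.8 0 0 0 0; 70 -0.6 -1.8 0 0 0 0; 70 -0.6 -2.8 0 0 0 0; 70 -0.6 -3.8 0 0 0 0; 70 -0.6 -4.5 0 0 0 0; 70 -0.6 -5 0 0 0 0; 70 -0.6 -5 0 0 0 0; 70 -0.6 -5 0 0 0 0")

```text
time: 18.9
ee_pos: [0.4351, 0.1234, 0.1986]
orientation: [[-0.049, -0.999, 0.004], [-0.999, 0.049, 0.001], [-0.001, -0.004, -1.0]]
wrist_force: [0.2, 0.8, -0.2]
opening: 0.07
grip_force: 0.0
```

```bash
python3 - <<'E'
from h import *
import cv2
f=bot.grab_frame("top");hsv=cv2.cvtColor(f,cv2.COLOR_BGR2HSV);s=bot.state();print(s["time"],s["ee_pos"],s["wrist_force"],s["grip_force"],s["opening"])
m=((hsv[...,0]<15)&(hsv[...,1]>150)&(hsv[...,2]>90)).astype(np.uint8)
for nme,F in(("now",f),("start",cv2.imread("pics/top0.png"))):
    h=cv2.cvtColor(F,cv2.COLOR_BGR2HSV);m=((h[...,0]<15)&(h[...,1]>150)&(h[...,2]>90)).astype(np.uint8)
    _,_,st,ce=cv2.connectedComponentsWithStats(m)
    print(nme,[(np.round(b,1).tolist(),int(a[4])) for a,b in zip(st[1:],ce[1:]) if a[4]>20])
for nm,yaw,tcp,sg in(("R",-.05,(.495,.3733),-1),("L",-.0093,(.4646,-.3437),1)):
    V=R.from_euler('z',yaw).as_matrix();gx=sg*V[:,1];o=np.r_[tcp,.004]+gx*.0075-V[:,0]*.026
    g=np.array([o+gx*x+sg*0+V[:,0]*y+[0,0,z] for x,y,z in((.048,0,.019),)])
    print(nm,"origin",o,"pred flare px on floor",proj("top",g))
E
```

```text
18.95 [0.4351 0.1236 0.1984] [ 0.0871  1.0336 -0.0271] 0.0 0.07025869390232113
now [([214.9, 202.9], 117), ([395.7, 239.5], 136), ([176.2, 244.4], 127), ([401.4, 280.5], 139)]
start [([214.9, 203.0], 114), ([317.9, 240.8], 148), ([395.8, 239.5], 136), ([176.1, 244.5], 132), ([301.4, 246.4], 153)]
R origin [0.4687 0.3671 0.004 ] pred flare px on floor [[203.5058 286.2698]]
L origin [ 0.4387 -0.336   0.004 ] pred flare px on floor [[400.8111 280.2947]]
```

The stored guides are unmoved and the left guide is where it should be. The arm probably hides the right one, so I move aside and recheck.

Emit:
apply_moves(rows="70 0 -1 0 0 0 0; 70 0 -2 0 0 0 0; 70 0 -3 0 0 0 0; 70 0 -3.5 0 0 0 0; 70 0 -3.5 0 0 0 0")

```text
time: 19.58
ee_pos: [0.4351, -0.0526, 0.198]
orientation: [[-0.051, -0.999, 0.003], [-0.999, 0.051, -0.0], [0.0, -0.003, -1.0]]
wrist_force: [1.1, 0.1, 0.0]
opening: 0.07
grip_force: 0.0
```

```bash
python3 - <<'E'
from h import *
import cv2
for n in("top","scene"):
  f=bot.grab_frame(n);h=cv2.cvtColor(f,cv2.COLOR_BGR2HSV);m=((h[...,0]<15)&(h[...,1]>150)&(h[...,2]>90)).astype(np.uint8)
  _,_,st,ce=cv2.connectedComponentsWithStats(m)
  print(n,[(np.round(b,1).tolist(),int(a[4])) for a,b in zip(st[1:],ce[1:]) if a[4]>15])
  if n=="top":
    k=h[255:300,150:230]; g=((k[...,1]<60)&(k[...,2]<150)).astype(np.uint8)[:, 11:62]
    _,_,st,ce=cv2.connectedComponentsWithStats(g);print([(a.tolist(),(b+[161,255]).round(1).tolist()) for a,b in zip(st[1:],ce[1:]) if a[4]>15])
  else:print("flange mid pred",proj("scene",[.495,.373,.0305]))
E
```

```text
top [([215.0, 202.9], 113), ([395.8, 239.6], 135), ([176.1, 244.5], 131), ([401.4, 280.5], 139), ([203.8, 282.9], 70)]
[([10, 23, 29, 19, 534], [185.0, 287.1])]
scene [([272.3, 234.5], 49), ([414.9, 296.5], 43), ([338.7, 316.8], 42), ([611.2, 344.3], 252)]
flange mid pred [[414.2201 305.8109]]
```

The right guide is in place: its flare is at (203.8,282.9), partly covered by the arm, and its wall is centred at (185,287), as predicted. I hand in.

```bash
python3 -c "
from station import bot
print(bot.close_job())"
```

```text
the job is handed in; nothing more can be done
None
```

I handed the job in at about 20 s of robot time, with the left-hand guide laid in the blue bin and the right-hand guide in the yellow, each set down on floor contact; the final images put both where intended (the right one was partly hidden by the arm), and the verdict was not shown.

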